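# Slide the chocolate plaque out over the end of the marble slab

### The job

With the fingertips, push the dark chocolate plaque, with the little figure riding on it, along the marble slab until about 40 mm of it sticks out over the slab's end that faces the cake turntable, so that a hand can get beneath it later. Leave it lying flat and square to that end, not sticking out past the slab's long sides, with the figure still standing in its middle. Only push: do not grip, lift or tip the plaque, do not touch the figure, and leave everything else where it is.

Things in the scene. Friction and masses are not known exactly. Their poses are not given: they have to be found in the camera images.
- slab: fixed flat white marble slab, 320 (its x) by 400 (its y) by 30 mm thick, lying on the work table. Origin: centre of its underside. Its two ends are its 320 mm edges at y = +200 mm and y = -200 mm of its own frame; their direction varies by up to about 11 degrees. The plaque's sliding surface is its top, 30 mm above the table.
- plaque: loose rectangular dark chocolate plaque, 110 (its x) by 160 (its y) by 8 mm thick, 140 to 240 g, lying flat on the slab with its long side roughly along the slab's 400 mm length (up to about 17 degrees off). Thin milk-chocolate lines run around its top, flush for practical purposes. Origin: centre of its underside.
- plaque_left (a point): middle of the plaque's short edge on its +y side, at its underside (80 mm from the plaque's origin)
- plaque_right (a point): middle of the plaque's short edge on its -y side, at its underside (80 mm from the plaque's origin)
- figure: small loose chocolate figure, round, 76 mm tall, up to 64 mm wide across the arms (foot 44 mm wide), dark body, ivory ball head, flat dark cap, about 70 g; it stands within 12 mm of the middle of the plaque and rides along on it by friction only. Origin: centre of its foot.
- turntable: fixed round metal cake turntable, plate 180 mm across, top 74 mm above the table, standing on the table beyond one of the slab's two ends (left, +y, or right, -y, it varies): it tells which end is meant. Origin: centre of its underside, on the table.
- rack: fixed square wire cooling rack, 166 mm square, 31 mm tall (45 mm with three bonbons on it), beyond the slab's other end. Origin: centre of its underside, on the table.
- bonbon_a: bystander: ivory dome bonbon, 28 mm across, 14 mm high, loose on the slab near its far long edge. Origin: centre of its underside.
- bonbon_b: bystander: dark dome bonbon, 28 mm across, 14 mm high, loose on the slab near its far long edge. Origin: centre of its underside.
- knife: bystander: small palette knife, about 210 mm long, 18 mm wide, 12 mm high, loose on the slab along its long edge nearest the robot. Origin: underside, where the handle meets the blade; its x points along the blade.
- bowl: bystander: white bowl, 110 mm across, 55 mm high, loose on the table off the far right of the slab. Origin: centre of its underside.
- jar: bystander: amber glass jar, 64 mm across, 100 mm high, loose on the table off the far left of the slab. Origin: centre of its underside.
There are look-alikes about, which are no part of the job. Leave any purple or red look-alike of the figure alone.

How it is judged:
At the end, for the whole second after the job is handed in: The plaque sticks out 32 to 48 mm (mid edge) over the turntable-side end, square within 0.14 rad, flat (0.05 rad), its middle within 105 mm of the slab's long centre line, at rest; the figure upright within 25 mm of its middle; each bystander within 20 mm of its start (((y of turntable in the frame of slab above 0 m and y of plaque_left in the frame of slab between 0.232 and 0.248 m) or (y of turntable in the frame of slab below 0 m and y of plaque_right in the frame of slab between -0.248 and -0.232 m)) and angle between the y axis of plaque and the y axis of slab, either way round below 0.14 rad and x of plaque in the frame of slab between -0.105 and 0.105 m and z of plaque in the frame of slab between 0.027 and 0.033 m and angle between plaque's own z axis and vertical below 0.05 rad and angle between figure's own z axis and vertical below 0.1 rad and horizontal distance between figure and plaque below 0.025 m and z of figure in the frame of plaque below 0.012 m and linear speed of each of plaque, figure below 0.01 m/s and distance of each of bonbon_a, bonbon_b, knife, bowl, jar from where it was at the start of the episode below 0.02 m); the robot touches nothing.
It fails at once if the chocolate plaque is lifted, tipped or pushed off the slab (any rise or drop over 10 mm, or a tilt over 0.12 rad) (z of plaque in the frame of slab above 0.04 m or z of plaque in the frame of slab below 0.02 m or angle between plaque's own z axis and vertical above 0.12 rad).
It fails at once if the figure is touched by the robot (contact force between any of the fingers, the arm and figure above 0.3 N).
It fails at once if the figure tips over (over 0.3 rad), is lifted off the plaque, or slides more than 25 mm from its middle (angle between figure's own z axis and vertical above 0.3 rad or z of figure in the frame of plaque above 0.02 m or horizontal distance between figure and plaque above 0.025 m).
It fails at once if a bystander (bonbon, palette knife, bowl, jar) is moved more than 20 mm (distance of any of bonbon_a, bonbon_b, knife, bowl, jar from where it was at the start of the episode above 0.02 m).
It also fails if it takes over 42 s, if anything falls off the work surface, if the arm or the gripper's body presses on something with over 40 N, if the wrist force passes 120 N, or if a joint passes its speed limit or range.

### The arm

A 7-joint arm with a two-finger parallel gripper is mounted at the origin on the work surface. World frame = base frame: x ahead of the robot, y to its left, z up, the work surface at z = 0. Lengths are in m, angles in rad, forces in N, time in s.
With the tool pointing down it reaches from about 0.4 to 0.85 m from the base axis. Payload 6.9 kg.
Tool frame: the origin (TCP) lies midway between the tips of the shut fingers; the grasp point (between the pads) lies 19 mm behind it (r.tcp_to_grasp is the distance from the TCP to the grasp point, in m); z points along the fingers, y is the direction in which the jaws open and shut (so a half turn about z gives the same grasp; the last joint's range is limited). The gripper opens to 85 mm and grips with 20 to 120 N. Pads are 22 mm wide; open, the fingers measure 114 mm over their backs; the gripper's body (76 mm by 85 mm) begins 54 mm behind the grasp point. The pads swing forward as they close: fully open they stand 13 mm farther back than shut.
Start: joints at [-1.075, 0.507, -0.238, 1.5, 0.126, 1.149, -0.155], TCP at [0.238, 0.578, 0.231] pointing down, gripper open.
Joint ranges: [-3.08, 3.08], [-0.24, 2.05], [-1.43, 1.35], [0, 2.5], [-1.52, 4.66], [0.17, 1.96], [-2.89, 2.89]. Speed limits (rad/s): [2.39, 2.39, 3.14, 3.14, 3.14, 3.14, 3.14].

### API

Orientations are given as a rotation vector (axis times angle).
In Python, from workcell import r gives the robot as it stands. The module is installed in compiled form; this text tells all that it offers.
- The arm moves only by the tool servo_tool, never from a script. Its argument "targets" is a list that holds one entry, the list of rows, each a list of 5 numbers: the shift along the tool's x, y, z in mm, then the turn about the tool's z in degrees, then the finger opening in mm, from 0 to 85.4. In form: [[[tx, ty, tz, twist, gripper], ...]]. A call has exactly 8 rows; each row is the pose to reach, as a shift and turn from the pose measured when the call began, along the tool's axes at that moment; what a row does not reach only later rows make up. A row lasts 1/12 s, in which the tool goes at most 41.7 mm and 7.16 degrees, less where a joint would pass 70% of its speed; a pose out of reach is approached as far as the arm can. A call with a gripper value outside its range is refused whole. The fingers move at their own pace and stop on an object; the grip force is fixed at half the most. Time passes only in rows, so rows that repeat a pose let the fingers close, or fill a call up. It gives the time, the measured TCP pose, the force and the opening at its end, in the units of the state.
- r.sense(): the state, without advancing time (a new reading comes with each control period).
- r.capture(name): name is "scene" or "top" or "wrist"; returns a dict with "img" (384x512x3 uint8, red, green, blue), "camera_matrix" (3x3 intrinsics, pixels), "world_to_cam" (4x4, takes a point from world to camera coordinates); the wrist camera has in their place "tool_from_camera" (4x4, takes a point from camera to tool coordinates, whose origin is the TCP and whose axes are the flange's). Camera axes: x right, y up, looking along -z (the intrinsics and any distortion apply to the point x, -y, -z); pixel columns grow to the right and rows downward; lengths in m; the calibration is good to about 2 mm. A picture is of the moment at which its call begins: read the wrist's pose just before it. There is no depth.
- r.job_done(): hands the job in, once; it reports no verdict.
The state is a dict: "clock": time; "joint_pos": joint angles; "qd": joint speeds; "joint_torque": joint torques, N m; "ee_pos": TCP position; "ee_rot": TCP orientation; "force": force on the tool from outside, world axes, zero at the start; "wrist_torque": the same for the moment, N m; "finger_gap": finger opening in m.
Only numpy, scipy, OpenCV 4.12 (cv2) and the standard library are available. Lean on these libraries where they do the work, as an engineer would, in place of code of your own. Each camera call takes 0.05 s, during which the arm holds its last target. There are 200 camera calls.

## Working session

There is one attempt and no reset: what is moved stays moved. The work goes in short steps, Python scripts to look and compute and a tool call to move; the robot and the scene stay as the last step left them, time stands still between calls to the robot, and variables do not carry over. Pictures are saved under pics/ and viewed, about 8 in all and at most 12, crops included, and the job is handed in when it is done.

Besides the shell and the picture viewer there is one more tool, called after ">>>" by a JSON object that holds its "method" and its "body". servo_tool: Moves the arm, as the interface text tells. Its arguments: {"type":"object","properties":{"targets":{"type":"array","items":{"type":"array","items":{"type":"array","items":{"type":"number"}}}}},"required":["targets"]}

```bash
mkdir -p pics; cat > h.py <<'E'
import numpy as np, cv2
from scipy.spatial.transform import Rotation as R
from workcell import r
def cap(n,f):
    c=r.capture(n); cv2.imwrite('pics/'+f,c['img'][:,:,::-1]); np.savez('pics/'+f[:-4]+'.npz',**c); return c
def ray(c,px):
    K=np.array(c['camera_matrix']); T=np.array(c['world_to_cam'])
    d=np.linalg.inv(K)@np.array([px[0],px[1],1.]); d=np.array([d[0],-d[1],-d[2]])
    Ri=T[:3,:3].T; return -Ri@T[:3,3], Ri@d
def onz(c,px,z):
    o,d=ray(c,px); return o+d*(z-o[2])/d[2]
def proj(c,p):
    K=np.array(c['camera_matrix']); T=np.array(c['world_to_cam'])
    q=T@np.append(p,1); q=K@np.array([q[0],-q[1],-q[2]]); return q[:2]/q[2]
E
python3 - <<'E'
from h import *
a=cap('scene','s0.png');b=cap('top','t0.png')
s=r.sense();print({k:np.round(s[k],3) for k in s if k in('clock','ee_pos','ee_rot','force','finger_gap')}); print(R.from_rotvec(s['ee_rot']).as_matrix().round(3))
print(a.keys())
E
```

```text
{'clock': np.float64(0.1), 'ee_pos': array([0.238, 0.577, 0.231]), 'ee_rot': array([-6.100e-01, -3.082e+00,  2.000e-03]), 'force': array([-0.342, -0.096, -0.676]), 'finger_gap': np.float64(0.085)}
[[-0.925  0.381 -0.001]
 [ 0.381  0.925 -0.001]
 [-0.    -0.002 -1.   ]]
dict_keys(['img', 'camera_matrix', 'world_to_cam'])
```

View pics/t0.png

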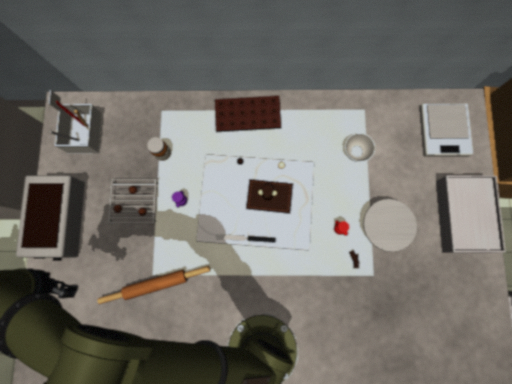

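View pics/s0.png

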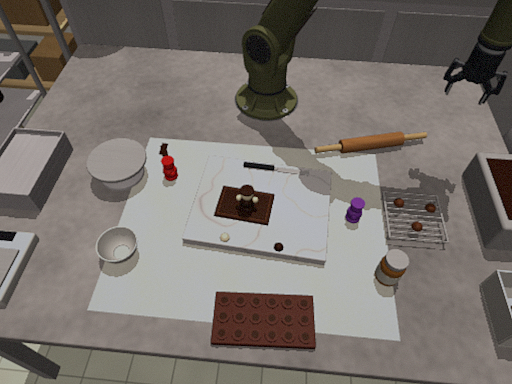

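Top view: the turntable (390,224) is beyond the right (-y) end of the slab, so I push toward -y. The plaque is at (270,196), the slab corners at about (205,155), (314,161), (309,249) and (197,243), and the knife is along the near edge. The scene view agrees.

```bash
python3 - <<'E'
from h import *
t=dict(np.load('pics/t0.npz'));s=dict(np.load('pics/s0.npz'))
print(proj(t,[0,0,0]))
for n,p,z in [('c1',(205,155),.03),('c2',(314,161),.03),('c3',(309,249),.03),('c4',(197,243),.03),('turnt',(390,224),.074)]: print(n,onz(t,p,z).round(3))
def plaque(c,box):
    u0,v0,u1,v1=box; im=c['img'][v0:v1,u0:u1].astype(int)
    m=((im.sum(2)<190)).astype(np.uint8)
    n,l,st,ce=cv2.connectedComponentsWithStats(m); i=1+np.argmax(st[1:,4])
    k=cv2.findContours((l==i).astype(np.uint8),0,1)[0][0]
    return k[:,0,:]+[u0,v0], st[i]
k,st=plaque(t,(240,170,300,220)); print(st)
w=np.array([onz(t,p,.038)[:2] for p in k],np.float32)
rc=cv2.minAreaRect(w*1000); print('plaque',rc, cv2.boxPoints(rc).round(0).tolist())
# knife in top
for p in [(222,237),(275,240)]: print('knife',onz(t,p,.036).round(3))
for p in [(275,170),(299,174)]: print('knife s',onz(s,p,.036).round(3))
E
```

```text
[261.54073427 350.5214051 ]
c1 [0.683 0.209 0.03 ]
c2 [ 0.659 -0.191  0.03 ]
c3 [ 0.341 -0.166  0.03 ]
c4 [0.362 0.227 0.03 ]
turnt [ 0.424 -0.437  0.074]
[   7   10   45   33 1143]
plaque ((528.8582763671875, -26.846343994140625), (150.7216339111328, 103.16790771484375), 83.84195709228516) [[469.0, -96.0], [572.0, -107.0], [588.0, 43.0], [486.0, 54.0]]
knife [0.382 0.139 0.036]
knife [ 0.372 -0.047  0.036]
knife s [0.387 0.056 0.036]
knife s [0.396 0.132 0.036]
```

>>> {"method": "servo_tool", "body": {"targets": [[[-34,-21,0,5,60],[-68,-43,0,10,60],[-102,-64,0,15,60],[-136,-86,0,20,60],[-170,-107,0,25,60],[-204,-129,0,30,60],[-238,-150,0,35,60],[-272,-172,0,40,60]]]}}

```text
clock: 0.77
ee_pos: [0.4246, 0.313, 0.2307]
ee_rot: [1.633, 2.684, -0.003]
force: [1.2, -0.2, -0.4]
finger_gap: 0.0599
```

```bash
cat >> h.py <<'E'
def plan(x,y,z,yaw_y):
    "shift in tool axes (mm), twist deg to bring TCP to x,y,z and tool y-axis to world angle yaw_y deg"
    s=r.sense(); M=R.from_rotvec(s['ee_rot']).as_matrix()
    d=M.T@(np.array([x,y,z])-s['ee_pos'])*1000
    cur=np.degrees(np.arctan2(M[1,1],M[0,1])); tw=-((yaw_y-cur+180)%360-180)
    print('t',s['clock'],'ee',s['ee_pos'].round(4),'yaw',cur.round(2),'F',np.round(s['force'],2),'gap',s['finger_gap'].round(4)); print('shift',d.round(1),'tw',round(tw,2))
E
python3 -c "
from h import *
plan(.548,.14,.231,-6.4)"
```

```text
Traceback (most recent call last):
  File "h.py", line 20, in plan
    print('t',s['clock'],'ee',s['ee_pos'].round(4),'yaw',cur.round(2),'F',np.round(s['force'],2),'gap',s['finger_gap'].round(4)); print('shift',d.round(1),'tw',round(tw,2))
                                                                                                       ^^^^^^^^^^^^^^^^^^^^^
AttributeError: 'float' object has no attribute 'round'
```

```bash
sed -i "s/s\['finger_gap'\].round(4)/round(float(s['finger_gap']),4)/; s/s\['ee_pos'\].round(4)/np.round(s['ee_pos'],4)/" h.py
python3 -c "
from h import *
plan(.548,.14,.231,-6.4)"
```

```text
t 0.7667 ee [0.4246 0.313  0.2307] yaw 27.38 F [ 1.19 -0.18 -0.37] gap 0.0599
shift [-2.104e+02  3.010e+01 -2.000e-01] tw 33.78
```

>>> {"method": "servo_tool", "body": {"targets": [[[-35,5,0,5.5,60],[-70,10,0,11,60],[-105,15,0,16.5,60],[-140,20,0,22,60],[-175,25,0,27.5,60],[-210,30,0,33.8,60],[-210,30,0,33.8,60],[-210,30,0,33.8,60]]]}}

```text
clock: 1.43
ee_pos: [0.5485, 0.1378, 0.2303]
ee_rot: [2.346, 2.087, -0.005]
force: [-0.3, 1.5, -0.4]
finger_gap: 0.0598
```

```bash
cat >> h.py <<'E'
def wcap(f):
    s=r.sense(); c=r.capture('wrist'); M=np.eye(4); M[:3,:3]=R.from_rotvec(s['ee_rot']).as_matrix(); M[:3,3]=s['ee_pos']
    c=dict(c); c['world_to_cam']=np.linalg.inv(M@np.array(c['tool_from_camera'])); cv2.imwrite('pics/'+f,c['img'][:,:,::-1]); np.savez('pics/'+f[:-4]+'.npz',**c); return c
E
python3 -c "
from h import *
plan(.548,.14,.231,-6.4)
c=wcap('w1.png');print(c['tool_from_camera'])
print([onz(c,p,.03).round(3) for p in [(0,0),(511,0),(511,383),(0,383)]])"
```

```text
t 1.4333 ee [0.5485 0.1378 0.2303] yaw -6.68 F [-0.31  1.53 -0.42] gap 0.0598
shift [ 2.1 -0.8 -0.7] tw -0.28
[[-7.32478072e-04  9.63709518e-01  2.66952109e-01  6.75162597e-02]
 [ 9.99999140e-01  4.15508629e-04  1.24384790e-03  2.65304833e-04]
 [ 1.08778716e-03  2.66952791e-01 -9.63708994e-01 -1.43105167e-01]
 [ 0.00000000e+00  0.00000000e+00  0.00000000e+00  1.00000000e+00]]
[array([0.307, 0.347, 0.03 ]), array([0.831, 0.285, 0.03 ]), array([ 0.891, -0.227,  0.03 ]), array([ 0.129, -0.14 ,  0.03 ])]
```

View pics/w1.png

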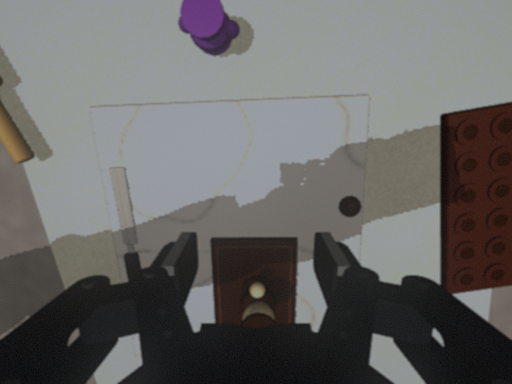

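Wrist view: the slab's left end runs (92,106)–(369,95), the plaque's left edge is at row ~238 (cols 213–297), and the figure's head is at (258,290). I'll fit the edges.

```bash
cat >> h.py <<'E'
def edge(c,pts,half,axis,z,sign=0):
    "fit a line to strongest gradient near polyline pts (2 pts) scanning along axis ('v' rows or 'u' cols); world points at z"
    g=cv2.GaussianBlur(cv2.cvtColor(c['img'],cv2.COLOR_RGB2GRAY),(0,0),1).astype(float)
    (u0,v0),(u1,v1)=pts; out=[]
    for f in np.linspace(0,1,40):
        u=u0+f*(u1-u0); v=v0+f*(v1-v0)
        k=np.arange(-half,half+.1,.25)
        U=u+k*(axis=='u'); V=v+k*(axis=='v')
        p=cv2.remap(g.astype(np.float32),U.astype(np.float32)[None],V.astype(np.float32)[None],1)[0]
        d=np.gradient(p); d=np.abs(d) if sign==0 else d*sign
        i=np.argmax(d); out.append((U[i],V[i]))
    w=np.array([onz(c,q,z)[:2] for q in out]); ok=np.ones(len(w),bool)
    for _ in range(4):
        m=w[ok].mean(0); d=np.linalg.svd(w[ok]-m)[2][0]; n=np.array([-d[1],d[0]]); e=(w-m)@n; ok=abs(e)<max(.001,2*e[ok].std())
    return m,d*np.sign(d[np.argmax(abs(d))]),e[ok].std(),ok.sum()
E
python3 - <<'E'
from h import *
c=dict(np.load('pics/w1.npz'))
L=lambda n,*a:(lambda e:(print(n,e[0].round(4),'dir',e[1].round(4),'ang',np.degrees(np.arctan2(e[1][1],e[1][0])).round(2),'sd',e[2].round(5),e[3])))(edge(c,*a))
L('slab left end',[(105,105),(360,95)],5,'v',.03)
L('slab far edge',[(368,105),(366,190)],5,'u',.03)
L('plaque left',[(220,238),(290,238)],5,'v',.038)
L('plaque near',[(213,243),(215,310)],5,'u',.038)
L('plaque far',[(297,243),(294,310)],5,'u',.038)
print('head@~.09',onz(c,(258,290),.09).round(3))
s=dict(np.load('pics/s0.npz'));im=s['img'][180:225,225:270].astype(int)
m=(im.min(2)>130)
print(np.argwhere(m)[:, ::-1].mean(0)+[225,180],m.sum())
b=cv2.resize(s['img'][170:235,205:285],None,fx=8,fy=8,interpolation=2);cv2.imwrite('pics/z.png',b[:,:,::-1])
E
```

```text
slab left end [0.5319 0.2216] dir [ 0.997  -0.0775] ang -4.45 sd 0.00157 40
slab far edge [0.6802 0.1502] dir [0.0378 0.9993] ang 87.83 sd 0.00069 31
plaque left [0.5382 0.0566] dir [ 0.9949 -0.1014] ang -5.82 sd 0.00042 40
plaque near [0.4758 0.0064] dir [0.1081 0.9941] ang 83.79 sd 0.00037 40
plaque far [ 0.5844 -0.0057] dir [0.1038 0.9946] ang 84.04 sd 0.00044 38
head@~.09 [0.537 0.015 0.09 ]
[247.22777778 194.52407407] 540
```

View pics/z.png

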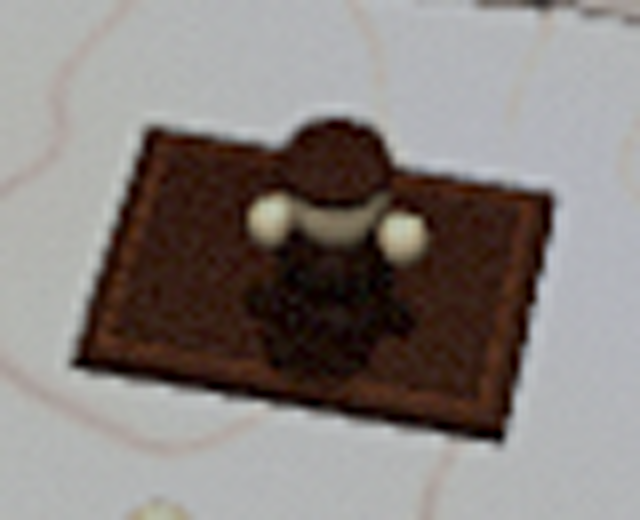

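```bash
cat >> h.py <<'E'
def tri(c1,p1,c2,p2):
    o1,d1=ray(c1,p1);o2,d2=ray(c2,p2)
    t=np.linalg.lstsq(np.c_[d1,-d2],o2-o1,rcond=None)[0]; a=o1+t[0]*d1;b=o2+t[1]*d2
    return ((a+b)/2).round(4),np.linalg.norm(a-b).round(4)
E
python3 - <<'E'
from h import *
w=dict(np.load('pics/w1.npz'));s=dict(np.load('pics/s0.npz'));t=dict(np.load('pics/t0.npz'))
print('ball+y',tri(w,(258,290),s,(255.4,199.75)))
print('corner',tri(w,(213,238),s,(274.1,194)))
for z in (.08,.09): print(onz(s,(238.5,197.5),z).round(3),onz(s,(255.4,199.75),z).round(3))
print('cap', onz(s,(247.2,190),.114).round(3))
plan(.5435,.095,.1,-6.0)
E
```

```text
ball+y (array([0.5365, 0.006 , 0.0748]), np.float64(0.0024))
corner (array([0.4849, 0.0596, 0.038 ]), np.float64(0.0025))
[ 0.538 -0.041  0.08 ] [0.541 0.007 0.08 ]
[ 0.546 -0.04   0.09 ] [0.549 0.008 0.09 ]
cap [ 0.535 -0.017  0.114]
t 1.4833 ee [0.5476 0.1399 0.2303] yaw -6.46 F [-0.13  0.12 -0.99] gap 0.0602
shift [-44.9   1.2 130.4] tw -0.46
```

```bash
python3 -c "
from h import *
plan(.5395,.090,.045,-6.0)"
```

```text
t 1.4833 ee [0.5476 0.1399 0.2303] yaw -6.46 F [-0.13  0.12 -0.99] gap 0.0602
shift [-50.2  -2.1 185.4] tw -0.46
```

>>> {"method": "servo_tool", "body": {"targets": [[[-10,0,30,-0.4,60],[-20,-1,60,-0.4,60],[-30,-1,90,-0.4,60],[-40,-2,120,-0.4,60],[-50,-2,150,-0.4,60],[-50,-2,170,-0.4,60],[-50,-2,183,-0.4,60],[-50,-2,185,-0.4,60]]]}}

```text
clock: 2.15
ee_pos: [0.5373, 0.0917, 0.0429]
ee_rot: [-2.33, -2.102, 0.01]
force: [-0.5, 0.3, -0.1]
finger_gap: 0.0601
```

```bash
python3 -c "
from h import *
plan(.5395,.090,.028,-6.0)"
```

```text
t 2.15 ee [0.5373 0.0917 0.0429] yaw -5.88 F [-0.48  0.26 -0.12] gap 0.0601
shift [-1.4  2.5 14.9] tw 0.12
```

>>> {"method": "servo_tool", "body": {"targets": [[[0,2,4,0,60],[0,2,8,0,60],[0,2,11,0,60],[0,2,13,0,60],[0,2,14,0,60],[0,2,15,0,60],[0,2,15,0,60],[0,2,15,0,60]]]}}

```text
clock: 2.82
ee_pos: [0.5393, 0.0914, 0.0281]
ee_rot: [-2.33, -2.102, 0.009]
force: [-1.1, -0.2, 0.4]
finger_gap: 0.06
```

```bash
python3 -c "
from h import *
plan(.5355,.068,.0285,-6.0)
c=wcap('w2.png')"
```

```text
t 2.8167 ee [0.5393 0.0914 0.0281] yaw -5.89 F [-1.06 -0.22  0.39] gap 0.06
shift [-23.7  -1.4  -0.3] tw 0.11
```

View pics/w2.png

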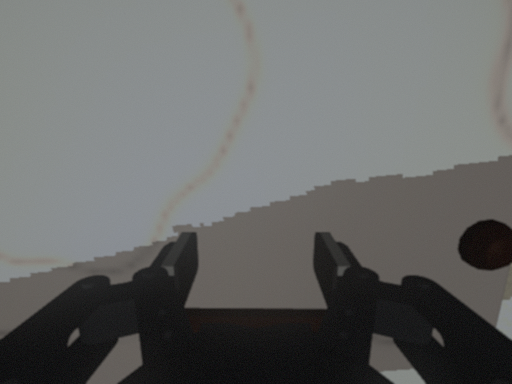

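Fingertips are clear of the slab and the plaque edge is at row ~310 between the pads. I'm starting the push.

>>> {"method": "servo_tool", "body": {"targets": [[[-6,-1,0,0,60],[-12,-1,0,0,60],[-17,-1,0,0,60],[-22,-1,0,0,60],[-28,-1,0,0,60],[-34,-1,0,0,60],[-40,-1,0,0,60],[-46,-1,0,0,60]]]}}

```text
clock: 3.53
ee_pos: [0.5336, 0.0454, 0.0282]
ee_rot: [-2.33, -2.102, 0.009]
force: [-0.3, 1.8, -0.5]
finger_gap: 0.0601
```

```bash
python3 -c "
from h import *
plan(.53,.0,.0285,-4.0)
c=cap('scene','s1.png')
b=cv2.resize(c['img'][130:265,160:340],None,fx=4,fy=4,interpolation=2);cv2.imwrite('pics/z1.png',b[:,:,::-1])"
```

```text
t 3.5333 ee [0.5336 0.0454 0.0282] yaw -5.88 F [-0.27  1.83 -0.54] gap 0.0601
shift [-45.5   1.1  -0.2] tw -1.88
```

View pics/z1.png

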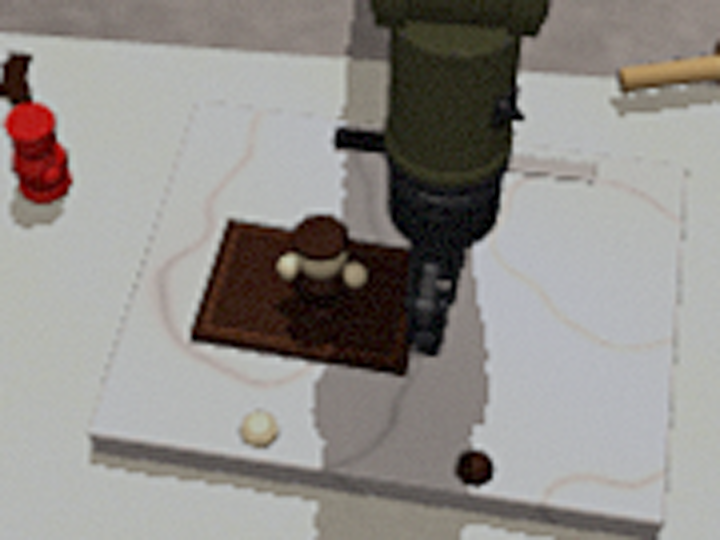

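Pushing works: the plaque sits against both fingers and the figure stands clear. Now I'll refine the slab pose from both fixed views.

```bash
python3 - <<'E'
from h import *
t=dict(np.load('pics/t0.npz'));s=dict(np.load('pics/s1.npz'))
def L(n,c,*a):
    e=edge(c,*a);print(n,e[0].round(4),'ang',np.degrees(np.arctan2(e[1][1],e[1][0])).round(2),'sd',e[2].round(5),e[3])
Z=lambda u,v:(160+u/4,130+v/4)
L('t right',t,[(313.5,168),(309.5,242)],4,'u',.03)
L('t left',t,[(204.5,162),(198,236)],4,'u',.03)
L('t far',t,[(212,155.4),(306,160.6)],4,'v',.03)
L('t near',t,[(205,243.5),(300,248.5)],4,'v',.03)
L('s right',s,[Z(190,120),Z(97,415)],3,'u',.03)
L('s left',s,[Z(686,180),Z(662,505)],3,'u',.03)
L('s far',s,[Z(110,435),Z(640,518)],3,'v',.03)
L('s plq right',s,[Z(226,230),Z(197,330)],3,'u',.038)
L('s plq far',s,[Z(205,343),Z(390,372)],3,'v',.038)
E
```

```text
t right [ 0.4942 -0.1719] ang -4.22 sd 0.00115 34
t left [0.5203 0.2249] ang -5.23 sd 0.00512 39
t far [0.6739 0.0098] ang 85.47 sd 0.00638 40
t near [0.3586 0.0371] ang 88.13 sd 0.0053 37
s right [ 0.5085 -0.1783] ang -4.41 sd 0.00361 39
s left [0.5368 0.2193] ang -4.69 sd 0.00313 40
s far [0.6717 0.0141] ang 85.6 sd 0.00085 36
s plq right [ 0.5242 -0.125 ] ang -5.93 sd 0.00084 40
s plq far [ 0.585  -0.0501] ang 84.73 sd 0.00091 37
```

>>> {"method": "servo_tool", "body": {"targets": [[[-5,0,0,-0.2,60],[-12,0,0,-0.4,60],[-20,0,0,-0.6,60],[-28,0,0,-0.8,60],[-36,0,0,-1.0,60],[-44,0,0,-1.2,60],[-50,0,0,-1.4,60],[-54,0,0,-1.4,60]]]}}

```text
clock: 4.25
ee_pos: [0.5276, -0.0114, 0.0284]
ee_rot: [-2.307, -2.128, 0.011]
force: [0.6, 1.0, -0.0]
finger_gap: 0.0597
```

>>> {"method": "servo_tool", "body": {"targets": [[[-4,0,0,0,60],[-8,0,0,0,60],[-12,0,0,0,60],[-15,0,0,0,60],[-17,0,0,0,60],[-18,0,0,0,60],[-18,0,0,0,60],[-18,0,0,0,60]]]}}

```text
clock: 4.92
ee_pos: [0.5262, -0.0295, 0.0285]
ee_rot: [-2.307, -2.128, 0.011]
force: [-0.3, 0.8, 0.7]
finger_gap: 0.0603
```

```bash
python3 - <<'E'
from h import *
plan(.53,-.05,.0285,-4.4)
c=cap('scene','s2.png');cap('top','t2.png')
b=cv2.resize(c['img'][130:265,160:340],None,fx=4,fy=4,interpolation=2);cv2.imwrite('pics/z2.png',b[:,:,::-1])
E
```

```text
t 4.9167 ee [ 0.5262 -0.0295  0.0285] yaw -4.62 F [-0.34  0.83  0.68] gap 0.0603
shift [-20.2   5.4   0.1] tw -0.22
```

View pics/z2.png

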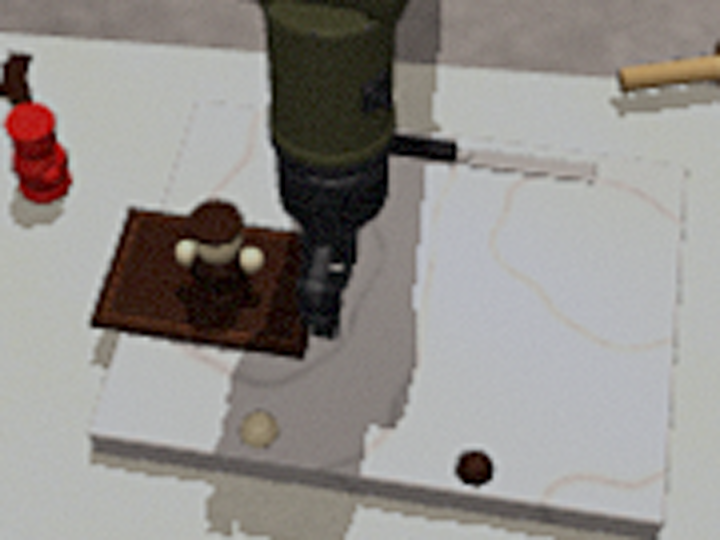

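The plaque is now slightly past the slab's right end: its edge runs (130,215)–(97,322) in the crop, against a slab end of about (195,110)–(95,430). I'll measure the overhang.

```bash
python3 - <<'E'
from h import *
t=dict(np.load('pics/t2.npz'));s=dict(np.load('pics/s2.npz'));s1=dict(np.load('pics/s1.npz'))
def L(n,c,*a):
    e=edge(c,*a);print(n,e[0].round(4),'ang',np.degrees(np.arctan2(e[1][1],e[1][0])).round(2),'sd',e[2].round(5),e[3],'y@.515',(e[0][1]+e[1][1]/e[1][0]*(.515-e[0][0])).round(4));return e
Z=lambda u,v:(160+u/4,130+v/4)
L('s1 end lower',s1,[Z(140,275),Z(96,420)],2,'u',.03)
L('s1 end upper',s1,[Z(190,120),Z(145,265)],2,'u',.03)
L('s1 end',s1,[Z(193,112),Z(96,425)],2,'u',.03)
L('plq right',s,[Z(128,222),Z(98,318)],3,'u',.038)
L('plq far',s,[Z(105,329),Z(290,353)],3,'v',.038)
im=t['img'].astype(int);m=(im[:,:,0]-im[:,:,2]>8)&(im.sum(2)<200)
ys,xs=np.nonzero(m[170:225,265:335]);print('top dark u',xs.min()+265,xs.max()+265)
k=cv2.resize(t['img'][140:260,190:350],None,fx=4,fy=4,interpolation=2);cv2.imwrite('pics/z3.png',k[:,:,::-1])
E
```

```text
s1 end lower [ 0.5869 -0.1822] ang -1.0 sd 0.00149 35 y@.515 -0.1809
s1 end upper [ 0.438  -0.1716] ang -6.91 sd 0.00283 38 y@.515 -0.181
s1 end [ 0.5087 -0.1756] ang -3.73 sd 0.00256 39 y@.515 -0.176
plq right [ 0.5204 -0.1998] ang -4.32 sd 0.0008 36 y@.515 -0.1994
plq far [ 0.5801 -0.1198] ang 85.97 sd 0.00112 39 y@.515 -1.0446
top dark u 265 317
```

>>> {"method": "servo_tool", "body": {"targets": [[[-3,0,0,0,60],[-6,0,0,0,60],[-9,0,0,0,60],[-11,0,0,0,60],[-13,0,0,0,60],[-13,0,0,0,60],[-13,0,0,0,60],[-13,0,0,0,60]]]}}

```text
clock: 5.68
ee_pos: [0.5252, -0.0426, 0.0286]
ee_rot: [-2.308, -2.128, 0.011]
force: [-0.4, -0.8, 0.4]
finger_gap: 0.0603
```

>>> {"method": "servo_tool", "body": {"targets": [[[10,0,0,0,60],[25,0,0,0,60],[40,0,-10,0,60],[45,0,-45,0,60],[45,0,-80,0,60],[45,0,-120,0,60],[45,0,-160,0,60],[45,0,-200,0,60]]]}}

```text
clock: 6.35
ee_pos: [0.5296, 0.0039, 0.2305]
ee_rot: [-2.307, -2.129, 0.011]
force: [0.9, 0.4, -0.4]
finger_gap: 0.0601
```

```bash
python3 - <<'E'
from h import *
plan(.515,-.23,.24,-4.4)
E
```

```text
t 6.35 ee [0.5296 0.0039 0.2305] yaw -4.59 F [ 0.93  0.41 -0.41] gap 0.0601
shift [-234.3    4.1   -8.7] tw -0.19
```

>>> {"method": "servo_tool", "body": {"targets": [[[-30,0,-12,0,60],[-65,1,-12,0,60],[-100,2,-12,0,60],[-140,3,-12,0,60],[-180,4,-12,0,60],[-215,4,-12,0,60],[-235,4,-12,0,60],[-235,4,-12,0,60]]]}}

```text
clock: 7.02
ee_pos: [0.5135, -0.2359, 0.2433]
ee_rot: [-2.316, -2.122, 0.015]
force: [-0.5, -0.9, 1.0]
finger_gap: 0.0598
```

```bash
python3 - <<'E'
from h import *
plan(.515,-.23,.24,-4.4)
wcap('w3.png');cap('scene','s3.png');cap('top','t3.png')
E
```

```text
t 7.0167 ee [ 0.5135 -0.2359  0.2433] yaw -4.99 F [-0.49 -0.92  0.98] gap 0.0598
shift [6.1 1.  3.3] tw -0.59
```

View pics/w3.png

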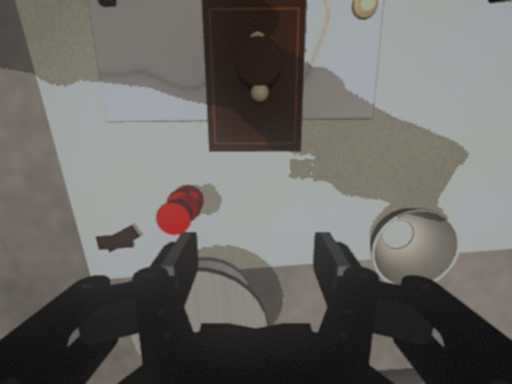

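The wrist view shows the slab's right end at rows ~121 (cols 106–208) and ~118 (cols 302–373). The plaque's right edge is at row ~151 and the figure stands near the middle.

```bash
python3 - <<'E'
from h import *
c=dict(np.load('pics/w3.npz'))
def L(n,c,*a):
    e=edge(c,*a);print(n,e[0].round(4),'ang',np.degrees(np.arctan2(e[1][1],e[1][0])).round(2),'sd',e[2].round(5),e[3],'y@.515',(e[0][1]+e[1][1]/e[1][0]*(.515-e[0][0])).round(4));return e
a=L('end near',c,[(112,121.5),(200,121)],4,'v',.03); b=L('end far',c,[(308,119),(368,118.5)],4,'v',.03)
L('end all',c,[(110,121.5),(370,118.5)],4,'v',.03)
p=L('plq',c,[(215,151),(297,151)],4,'v',.038)
L('plq near',c,[(206,60),(209,140)],4,'u',.038);L('plq far',c,[(303,60),(301,140)],4,'u',.038)
L('slab near',c,[(97,40),(103,110)],4,'u',.03)
d=b[0]-a[0];q=p[0]-a[0];d/=np.linalg.norm(d);print('end ang',np.degrees(np.arctan2(d[1],d[0])),'overhang',(d[0]*q[1]-d[1]*q[0]))
s=dict(np.load('pics/s3.npz'))
ee=edge(s,[(160+119/4,130+222/4-2),(160+119/4,130+222/4)],1,'u',.038)
# arms of figure
for pz in (.075,): print('ball',onz(c,(260,92.5),pz),onz(c,(258,36),pz))
k=cv2.resize(s['img'][130:265,160:340],None,fx=4,fy=4,interpolation=2);cv2.imwrite('pics/z3.png',k[:,:,::-1])
E
```

```text
end near [ 0.396  -0.1667] ang -4.98 sd 8e-05 32 y@.515 -0.177
end far [ 0.6156 -0.1831] ang -3.86 sd 0.00043 39 y@.515 -0.1763
end all [ 0.4975 -0.1746] ang -4.37 sd 0.00071 30 y@.515 -0.1759
plq [ 0.5148 -0.2131] ang -4.84 sd 0.00055 40 y@.515 -0.2132
plq near [ 0.4629 -0.1513] ang 85.27 sd 0.00035 40 y@.515 0.4782
plq far [ 0.5717 -0.1609] ang 85.19 sd 0.00034 40 y@.515 -0.8339
slab near [ 0.3411 -0.1084] ang 83.62 sd 0.00054 32 y@.515 1.4458
end ang -4.290663574298395 overhang -0.037472825687265364
ball [ 0.52455014 -0.15024495  0.075     ] [ 0.52692194 -0.09872277  0.075     ]
```

View pics/z3.png

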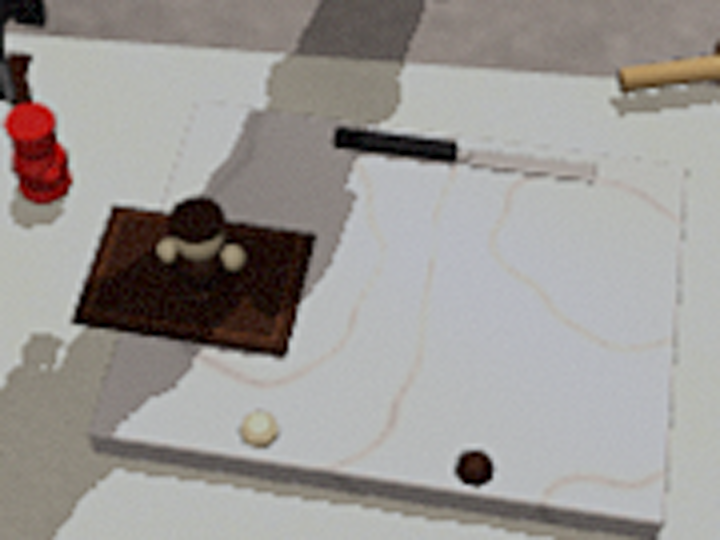

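```bash
python3 -c "
from h import *
print(r.job_done())"
```

```text
the job is handed in; nothing more can be done
None
```

I pushed the plaque with two spread fingertips against its short edge toward the turntable end (-y). It turned about 1° along the way to square it up. Then I backed off, raised the gripper and handed the job in at about 7.2 s.

| Last check | Measured | Allowed |
|---|---|---|
| Overhang past the slab end | about 37.5 mm | 32–48 mm |
| Squareness to the slab end | about 0.5° (0.01 rad) off | 0.14 rad |
| Figure from the plaque's middle | about 11 mm | 25 mm |
| Plaque from the slab's centre line | about 20 mm (rough) | 105 mm |

- **Overhang cross-check:** the final finger position gives the same plaque edge to within 1 mm.
- **Slab end:** estimates from the fixed cameras differed by several mm, so I relied on the wrist view.
- **Bystanders:** in the last scene picture the figure is upright and the knife and bonbons look unmoved. I judged these by eye only. The bowl was in view at the end but not compared with its start, and the jar was not rechecked; the push itself stayed on the slab, away from both.

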